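# Let the board stand back one notch

### The arm

A 6-joint arm with a two-finger parallel gripper is mounted at the origin on the work surface. World frame = base frame: x ahead of the robot, y to its left, z up, the work surface at z = 0. Lengths are in m, angles in rad, forces in N, time in s.
With the tool pointing down it reaches from about 0.225 to 0.725 m from the base axis. Payload 3.1 kg.
Tool frame: the origin (TCP) lies at the very end of the fingers, on their centre line; the grasp point (between the pads) lies r.grasp_offset behind it (r.grasp_offset is the distance from the TCP to the grasp point, in m); z points along the fingers, y is the direction in which the jaws open and shut (so a half turn about z gives the same grasp; the last joint's range is limited). The gripper opens to 85 mm and grips with 20 to 120 N. Pads are 22 mm wide; open, the fingers measure 114 mm over their backs; the gripper's body (76 mm by 85 mm) begins 54 mm behind the grasp point. The pads swing forward as they close: fully open they stand 13 mm farther back than shut.
Start: joints at [-1.329, 0.048, 0.099, 1.622, 0, 1.443], TCP at [0.19, -0.49, 0.195] pointing down, gripper open.
Joint ranges: [-2.91, 2.91], [-0.99, 1.94], [-1.21, 1.42], [-2.12, 2.29], [-1.49, 1.47], [-3.14, 3.14]. Speed limits (rad/s): [2.79, 2.79, 3.14, 3.14, 3.14, 3.14].

### API

Orientations are given as a unit quaternion [w, x, y, z].
In Python, from cell import r, vision, job gives the robot as it stands. The module is installed in compiled form; this text tells all that it offers.
- The arm moves only by the tool jog_arm, never from a script. Its argument "rows" is a list of rows, each a list of 3 entries, a list of its own where there are three numbers: the shift along the tool's x, y, z in units of 600 mm (1.0 is 600 mm), then the turn about the tool's z in units of 45 degrees (1.0 is 45 degrees), then the opening in per cent of the stroke, from 0 (shut) to 100 (fully open). A call has exactly 5 rows; each row is the pose to reach, as a shift and turn from the pose commanded when the call began, along the tool's axes at that moment; what a row does not reach only later rows make up. A row lasts 1/12 s, in which the tool goes at most 41.7 mm and 7.16 degrees, less where a joint would pass 70% of its speed; a pose out of reach is approached as far as the arm can. A call with a number of a shift or a turn outside -1 to 1 is refused whole. A call with a gripper value outside its range is refused whole. The fingers move at their own pace and stop on an object; "grip_force" is the grip in N (left out, the last holds). Time passes only in rows, so rows that repeat a pose let the fingers close, or fill a call up. It gives the time, the measured TCP pose, the force and the opening at its end, in the units of the state.
- r.get_obs(): the state, without advancing time (a new reading comes with each control period).
- vision.get_image(name): name is "scene" or "top"; returns the picture (400x640x3 uint8, red, green, blue); there is no depth.
- vision.camera_model(name): a dict with "fx", "fy", "cx", "cy" (pixels), "R" (3x3) and "t" (3): a world point X has camera coordinates R X + t. Camera axes: x right, y down, z forward; pixel columns grow to the right and rows downward; lengths in m; the calibration is good to about 2 mm. A picture is of the moment at which its call begins. camera_model takes no time and is no camera call.
- job.close_job(): hands the job in, once; it reports no verdict.
The state is a dict: "time_s": time; "q": joint angles; "joint_vel": joint speeds; "joint_efforts": joint torques, N m; "eef_pos": TCP position; "tool_rot": TCP orientation; "force": force on the tool from outside, world axes, zero at the start; "moment": the same for the moment, N m; "opening": finger opening in m.
Only numpy, scipy, OpenCV 4.12 (cv2) and the standard library are available. Lean on these libraries where they do the work, as an engineer would, in place of code of your own. Each camera call takes 0.05 s, during which the arm holds its last target.

### The job

The circuit board in the turnover stand is tilted too steeply to be probed. With a fingertip, lift the pawl out of the ratchet wheel by pushing its ball-weighted lever right over until it rests back on its stop, gently push one of the wheel's knobbed spokes so that the wheel goes backward one notch (its top moves towards the pawl's pivot and the board leans back), then push the lever over again so that the pawl drops fully into the next tooth gap and holds the wheel. Only push with the fingers, lightly: pinch nothing, do not touch the board, leave the other things where they are, and finish clear of everything.

Things in the scene. Friction and masses are not known exactly. Their poses are not given: they have to be found in the camera images.
- stand: Fixed grey steel turnover stand for circuit boards. Origin on the bench under the middle of the ratchet wheel; x points level from the hub to the pawl pivot's side, y along the axle from the star handle (y = -54 mm) through the wheel (y = 0) to the board, z up. Offsets below are in this frame. Base x from -85 to 85, y from -20 to 325, 12 mm thick; bearing plates 143 mm high at y = 28 and 300 mm.
- axle (a point): Centre of the upright steel ratchet wheel, 125 mm above the bench: 12 mm thick, 130 mm across the tips of its 12 saw teeth, which are 12 mm high. One notch = 30 degrees = 0.524 rad. With the pawl down it turns forward with clicks, backward only until a tooth meets the pawl. It is balanced, with friction of about 0.22 N m (about 3 N at a knob), and stays where it is left.
- wheel (a joint): Angle of the wheel with its star handle and board, rad; grows as it goes backward (top towards the pawl's pivot, +x). Starts at -0.06 to 0.06 with the pawl in its tooth gap. A gap gives 0.16 of play: this one -0.08 to 0.08, the next one back 0.44 to 0.60, middle 0.52. Beyond 0.57 the pawl lands on a tooth's top; short of 0.44 on its slope, from where a gentle backward push seats it.
- knob_top (a point): Centre of the black ball knob (24 mm across) on the uppermost spoke of the star handle: four 11 mm round steel spokes, 90 degrees apart, in the plane y = -54 mm, knobs centred 88 mm from the axle. At wheel angle 0 this knob is 22 degrees off straight up, towards -x (207 mm above the bench); it turns with the wheel.
- star: The four-spoked star handle of the wheel, the part to push. Origin on the axle in the spokes' plane, turning with the wheel.
- pawl (a joint): Angle of the pawl, rad. 0 (-0.02 to 0.03): down, nose fully in a tooth gap, arm level. About 0.15 to 0.2: nose on top of a tooth; above 0.3 clear of the wheel. It grows as the nose rises and the lever swings to +x; past about 0.65 the weight carries it over to its back stop at 1.05, where it stays. Pushed back below that, it falls onto the wheel by itself.
- pivot (a point): Pivot axis of the pawl (parallel to the axle) in the wheel's plane: 60 mm to +x of the axle and 68 mm above it, 193 mm above the bench. A grey ear of the stand (y from 21 to 31 mm) holds it; it reaches 202 mm high at the pivot, and 219 mm at the back stop pin, 12 to 30 mm to +x of the pivot.
- weight: Throw-over lever fixed to the dark steel pawl: a 9 mm round rod rising from the pivot, with a steel ball weight (24 mm across) at its end. Origin on the pivot axis, axes as the stand's when down. The pawl's arm (14 mm deep, 12 mm wide, top 201 mm above the bench) runs level from the pivot 60 mm to -x, over the wheel's top, to its hooked nose; laid back, it stands up 60 degrees steep over the wheel.
- ball (a point): Centre of the ball weight, 56 mm from the pivot: with the pawl down 14 mm to -x of the pivot and 54 mm above it (247 mm above the bench); with the pawl laid back on its stop 40 mm to +x of the pivot and 40 mm above it.
- board: Green circuit board with parts, 122 x 190 mm, in the tilting aluminium frame (145 x 230 mm), turning with the wheel; origin in its middle on the axle, at y = 165 mm; tilted 60 degrees from level at wheel angle 0, facing -x. Not to be touched.
- capacitor_mid (a point): Bystander: dark standing capacitor can, 35 mm across, 50 mm high; its centre.
- screwdriver: Bystander: screwdriver, 190 mm long, lying on the bench along its own x axis; origin under its middle.
- multimeter: Bystander: dark handheld multimeter lying face up, 165 x 82 x 36 mm; origin under its middle.
- spray: Bystander: standing spray can, 52 mm across, 165 mm high; origin under its middle.
- tray: Bystander: grey parts tray, 110 x 160 x 28 mm; origin under its middle.
- tape: Bystander: roll of black tape lying flat, 84 mm across, 18 mm high; origin under its middle.
- transformer: Bystander: small mains transformer, 66 x 60 mm, 40 mm high; origin under its middle.

How it is judged:
On the way, in this order (a step that is already met when the one before it is completed fails the run):
1. the pawl is lifted out of the wheel and laid over on its back stop, the wheel not yet moved (value of joint pawl above 0.9 rad and value of joint wheel below 0.3 rad), for 0.2 s.
2. with the pawl laid back, the wheel is pushed most of a notch backward (value of joint pawl above 0.9 rad and value of joint wheel above 0.34 rad), for 0.1 s.
At the end, for the whole second after the job is handed in: The wheel stands one notch back of where it began (joint 0.40 to 0.65 rad) and is still, with the pawl down in the tooth gap (joint below 0.05 rad) (value of joint wheel between 0.4 and 0.65 rad and value of joint pawl below 0.05 rad and velocity of joint wheel between -0.05 and 0.05 rad/s); the robot touches nothing.
It fails at once if the wheel is pushed back far beyond one notch, or turned forward a notch (value of joint wheel above 0.9 rad or value of joint wheel below -0.45 rad).
It fails at once if the pawl's lever is pinched or forced (more than 25 N on it while it is not moving) (contact force between weight and the fingers above 25 N and velocity of joint pawl between -0.15 and 0.15 rad/s).
It fails at once if the star handle is pinched or forced (more than 25 N on it while it is not moving) (contact force between star and the fingers above 25 N and velocity of joint wheel between -0.15 and 0.15 rad/s).
It fails at once if the circuit board is touched (contact force between board and the fingers above 0.5 N or contact force between board and the arm above 0.5 N).
It fails at once if a bystander is shifted by more than 15 mm, lifted or knocked over (distance of any of capacitor_mid, screwdriver, multimeter, spray, tray, tape, transformer from where it was at the start of the episode above 0.015 m).
It also fails if it takes over 54 s, if anything falls off the work surface, if the arm or the gripper's body presses on something with over 40 N, if the wrist force passes 120 N, or if a joint passes its speed limit or range.

## Working session

There is one attempt and no reset: what is moved stays moved. The work goes in short steps, Python scripts to look and compute and a tool call to move; the robot and the scene stay as the last step left them, time stands still between calls to the robot, and variables do not carry over. Pictures are saved under pics/ and viewed, and the job is handed in when it is done.

Besides the shell and the picture viewer there is one more tool, called after "Emit:" in YAML: its name, and indented under it one key for each argument. jog_arm: Moves the arm, as the interface text tells. Its arguments: {"type":"object","properties":{"rows":{"type":"array","items":{"type":"array"}},"grip_force":{"type":"number"}},"required":["rows"]}

```bash
mkdir -p pics; python3 - <<'E'
from cell import r,vision,job
import cv2,numpy as np
o=r.get_obs()
print({k:np.round(v,4).tolist() for k,v in o.items()}, r.grasp_offset)
for n in("scene","top"):
    im=vision.get_image(n);cv2.imwrite(f"pics/{n}0.png",im[:,:,::-1]);np.save(f"pics/{n}0.npy",im)
    m=vision.camera_model(n);print(n,{k:np.round(v,4).tolist() for k,v in m.items()})
    R=np.array(m["R"]);print("campos",-R.T@np.array(m["t"]))
E
```

```text
{'time_s': 0.0, 'q': [-1.3288, 0.0487, 0.0976, 1.622, 0.0, 1.443], 'joint_vel': [0.0004, 0.0015, -0.0006, 0.0008, -0.0, -0.0012], 'joint_efforts': [-0.0006, -33.8774, 32.0018, 0.02, -0.0002, 0.0], 'eef_pos': [0.1896, -0.4888, 0.1936], 'tool_rot': [-0.0012, 0.983, 0.1838, -0.0001], 'force': [-0.2256, 0.3328, -0.1377], 'moment': [-0.0585, 0.0079, -0.011], 'opening': 0.0854} 0.0187
scene {'fx': 472.7599, 'fy': 472.7599, 'cx': 318.4139, 'cy': 195.6393, 'R': [[-0.1558, 0.9876, 0.0173], [0.5343, 0.099, -0.8395], [-0.8308, -0.1215, -0.5431]], 't': [0.0841, -0.1439, 1.7903]}
campos [1.57740695 0.1487014  0.85002297]
top {'fx': 458.2638, 'fy': 458.2638, 'cx': 320.7702, 'cy': 198.9141, 'R': [[-0.0225, -0.9994, -0.0267], [-0.9921, 0.0256, -0.1227], [0.1233, 0.0238, -0.9921]], 't': [0.0407, 0.5216, 1.576]}
campos [ 0.32418908 -0.01018454  1.62856549]
```

View pics/scene0.png

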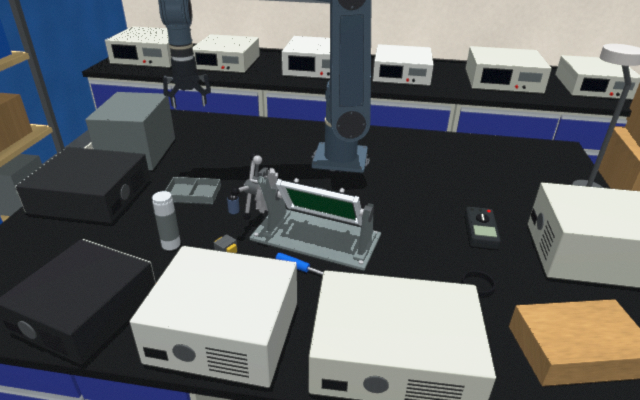

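View pics/top0.png

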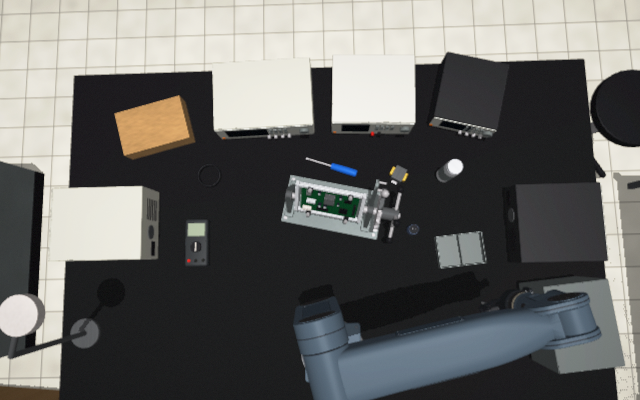

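```bash
python3 - <<'E'
import cv2,numpy as np
a=np.load("pics/scene0.npy")[:,:,::-1];b=np.load("pics/top0.npy")[:,:,::-1]
cv2.imwrite("pics/s1.png",cv2.resize(a[140:275,215:395],None,fx=4.4,fy=4.4,interpolation=cv2.INTER_CUBIC))
cv2.imwrite("pics/t1.png",cv2.resize(b[150:260,270:430],None,fx=5,fy=5,interpolation=cv2.INTER_CUBIC))
E
```

```text
(no output)
```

View pics/s1.png

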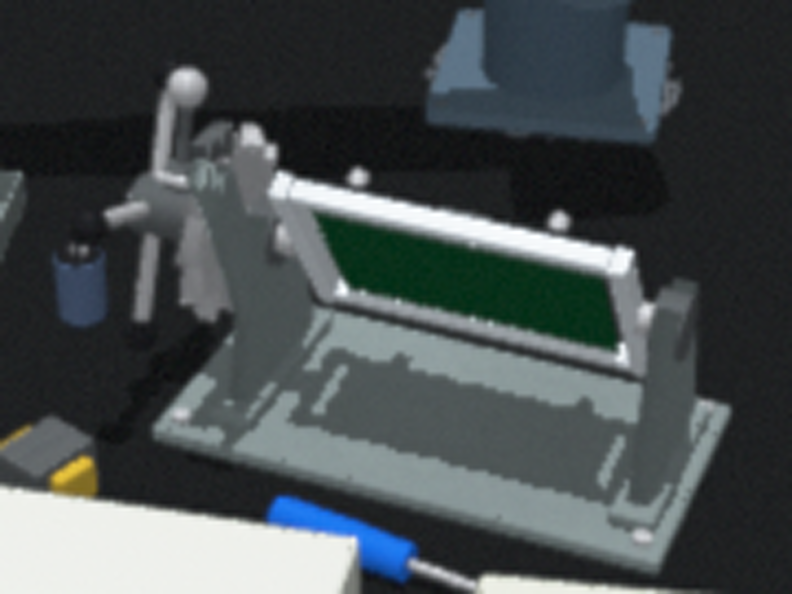

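View pics/t1.png

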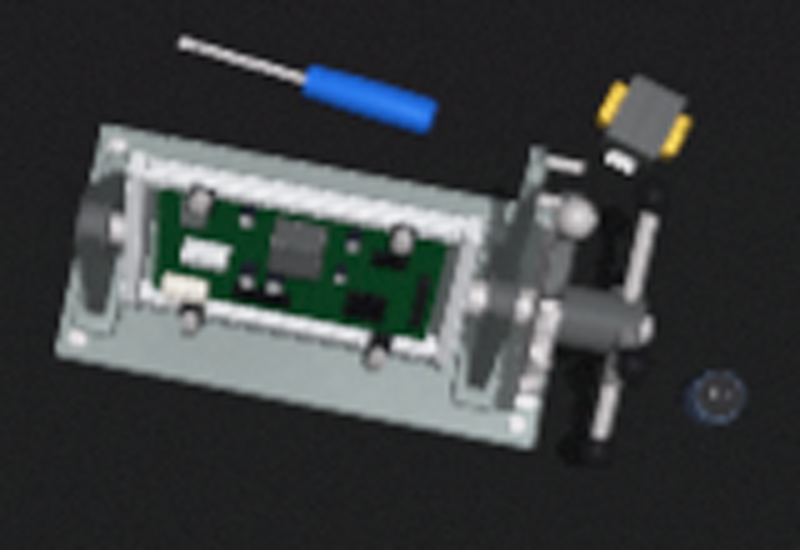

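```bash
cat > h.py <<'E'
import numpy as np
from scipy.optimize import least_squares
from cell import r,vision,job
M={n:vision.camera_model(n) for n in("scene","top")}
def proj(n,X):
    m=M[n];c=np.array(m["R"])@np.array(X)+np.array(m["t"]);return np.array([m["fx"]*c[0]/c[2]+m["cx"],m["fy"]*c[1]/c[2]+m["cy"]])
def ray(n,p):
    m=M[n];R=np.array(m["R"]);d=R.T@np.array([(p[0]-m["cx"])/m["fx"],(p[1]-m["cy"])/m["fy"],1]);return -R.T@np.array(m["t"]),d/np.linalg.norm(d)
def onplane(n,p,z):
    c,d=ray(n,p);return c+d*(z-c[2])/d[2]
def tri(ps,pt):
    A=[];b=[]
    for n,p in(("scene",ps),("top",pt)):
        c,d=ray(n,p);P=np.eye(3)-np.outer(d,d);A.append(P);b.append(P@c)
    return np.linalg.lstsq(np.vstack(A),np.hstack(b),rcond=None)[0]
def S(p,x): # stand->world, p=(x0,y0,yaw)
    c,s=np.cos(p[2]),np.sin(p[2]);return np.array([p[0]+c*x[0]-s*x[1],p[1]+s*x[0]+c*x[1],x[2]])
E
cat > fit.py <<'E'
from h import *
sc=lambda u,v:(215+(u+.5)/4.4-.5,140+(v+.5)/4.4-.5); tp=lambda u,v:(270+(u+.5)/5-.5,150+(v+.5)/5-.5)
obs=[("scene",sc(155,435),(.085,-.02,.012)),("scene",sc(655,566),(.085,.325,.006)),("scene",sc(730,408),(-.085,.325,.012)),
("top",tp(103,125),(.085,.325,.012)),("top",tp(58,353),(-.085,.325,.012)),("top",tp(535,448),(-.085,-.02,.012)),
("top",tp(577,215),(.046,0,.247)),("scene",sc(187,86),(.046,0,.247))]
f=lambda p:np.hstack([proj(n,S(p,x))-u for n,u,x in obs])
s=least_squares(f,[.4,-.1,0.],loss="soft_l1");print(s.x,np.round(f(s.x).reshape(-1,2),1).tolist())
print("ball tri",tri(sc(187,86),tp(577,215)),"pred",S(s.x,(.046,0,.247)))
b=tri(sc(187,86),tp(577,215))
np.save("p.npy",s.x)
for n,x in dict(axle=(0,0,.125),pivot=(.06,0,.193),knob=(-.033,-.054,.207),knobs_z=(.033,-.054,.043),kx=(.0816,-.054,.158),k4=(-.0816,-.054,.092)).items():
    print(n,np.round(S(s.x,x),4),proj("top",S(s.x,x)).round(1),proj("scene",S(s.x,x)).round(1))
E
python3 fit.py
```

```text
[ 0.46528041 -0.16366683 -0.2160778 ] [[-0.9, -2.1], [0.8, 0.6], [0.5, -1.1], [0.2, -0.6], [-0.4, 0.2], [0.3, -0.1], [0.4, -0.0], [0.0, 0.3]]
ball tri [ 0.51013087 -0.17286363  0.24793864] pred [ 0.51021072 -0.17352925  0.247     ]
axle [ 0.4653 -0.1637  0.125 ] [378.7 211.2] [266.9 189.9]
pivot [ 0.5239 -0.1765  0.193 ] [384.2 190.6] [255.8 179.5]
knob [ 0.4215 -0.2093  0.207 ] [396.7 222.4] [253.9 156.1]
knobs_z [ 0.4859 -0.2235  0.043 ] [393.5 207.2] [246.5 215.2]
kx [ 0.5334 -0.2339  0.158 ] [400.7 188.7] [235.1 190.3]
k4 [ 0.374  -0.1989  0.092 ] [389.4 239.2] [263.5 182.3]
```

Emit:
jog_arm:
  rows:
    - [[0,0,-0.05],-0.15,0]
    - [[0,0,-0.1],-0.3,0]
    - [[0,0,-0.15],-0.46,0]
    - [[0,0,-0.2],-0.62,0]
    - [[0,0,-0.21],-0.78,0]
  grip_force: 20

```text
time_s: 0.52
eef_pos: [0.19, -0.4906, 0.3259]
tool_rot: [0.004, 0.881, 0.474, -0.001]
force: [-0.2, 0.0, 0.5]
opening: 0.0256
```

Emit:
jog_arm:
  rows:
    - [[0,0,0],-0.15,0]
    - [[0,0,0],-0.3,0]
    - [[0,0,0],-0.474,0]
    - [[0,0,0],-0.474,0]
    - [[0,0,0],-0.474,0]

```text
time_s: 0.93
eef_pos: [0.1897, -0.4894, 0.3203]
tool_rot: [-0.0, 0.781, 0.625, 0.0]
force: [0.1, 0.1, 0.2]
opening: -0.0004
```

```bash
cat > w.py <<'E'
# usage: w.py x y z (stand frame target for TCP, mm) -> tool shift units
import sys;from h import *
from scipy.spatial.transform import Rotation as Ro
o=r.get_obs();p=np.load("p.npy");q=o["tool_rot"];R=Ro.from_quat([q[1],q[2],q[3],q[0]]).as_matrix()
e=np.array(o["eef_pos"]);c,s=np.cos(p[2]),np.sin(p[2]);d=e[:2]-p[:2]
print("t",o["time_s"],"TCP stand mm",np.round(1e3*np.array([c*d[0]+s*d[1],-s*d[0]+c*d[1],e[2]]),1),"yaw err deg",np.degrees(np.arctan2(R[1,1],R[0,1])-p[2]).round(2),"tilt",R[2].round(3),"F",np.round(o["force"],1),"q",np.round(o["q"],2),"op",round(float(o["opening"]),3))
if len(sys.argv)>3:
    T=S(p,np.array(list(map(float,sys.argv[1:4])))/1e3);print("shift units",np.round(R.T@(T-e)/.6,3))
E
python3 w.py 0 -8 300
```

```text
t 0.9333 TCP stand mm [-199.3 -377.2  320.3] yaw err deg -0.26 tilt [ 0.001 -0.    -1.   ] F [0.1 0.1 0.2] q [-1.33  0.13  0.44  1.88  0.    0.46] op -0.0
shift units [0.617 0.329 0.034]
```

Emit:
jog_arm:
  rows:
    - [[0.06,0.03,0],0,0]
    - [[0.12,0.06,0],0,0]
    - [[0.18,0.095,0],0,0]
    - [[0.24,0.13,0],0,0]
    - [[0.3,0.16,0],0,0]

```text
time_s: 1.35
eef_pos: [0.3234, -0.333, 0.3204]
tool_rot: [-0.0, 0.781, 0.624, 0.0]
force: [1.0, -0.8, 0.4]
opening: -0.0
```

Emit:
jog_arm:
  rows:
    - [[0.06,0.03,0],0,0]
    - [[0.12,0.06,0],0,0]
    - [[0.18,0.095,0],0,0]
    - [[0.24,0.13,0],0,0]
    - [[0.29,0.155,0],0,0]

```text
time_s: 1.77
eef_pos: [0.4523, -0.1823, 0.3204]
tool_rot: [-0.0, 0.78, 0.625, 0.0]
force: [0.3, -0.2, 0.8]
opening: -0.0002
```

```bash
python3 w.py 0 -5 238; python3 - <<'E'
from cell import vision
import cv2
cv2.imwrite("pics/s2.png",cv2.resize(vision.get_image("scene")[60:240,180:400,::-1],None,fx=3.3,fy=3.3,interpolation=cv2.INTER_CUBIC))
E
```

```text
t 1.7667 TCP stand mm [ -8.7 -21.  320.4] yaw err deg -0.22 tilt [ 0.001  0.    -1.   ] F [ 0.3 -0.2  0.8] q [-0.52  0.02  0.33  1.88  0.    1.27] op -0.0
shift units [0.027 0.014 0.137]
```

View pics/s2.png

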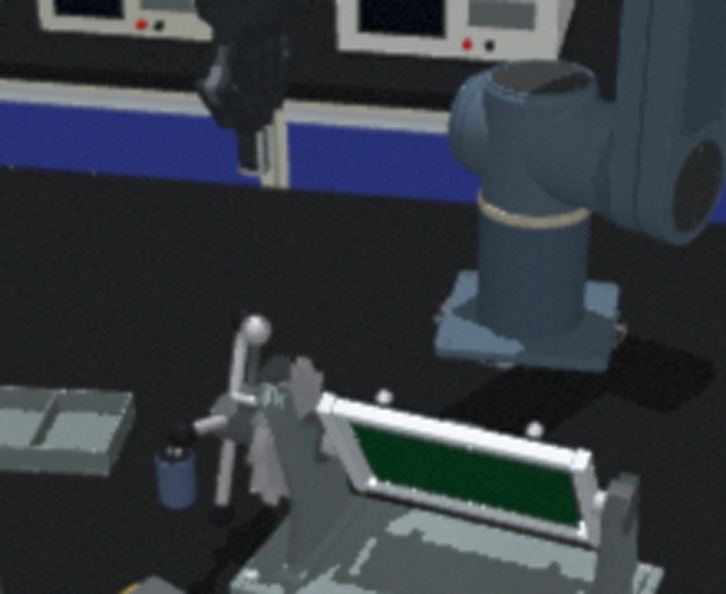

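The picture shows the shut gripper above and left of the stand (fingertips at crop 253,172), with the ball weight below at crop (256,330). Next I go down beside the ball.

Emit:
jog_arm:
  rows:
    - [[0.015,0,0.04],0,0]
    - [[0.027,0,0.08],0,0]
    - [[0.027,0,0.11],0,0]
    - [[0.027,0,0.137],0,0]
    - [[0.027,0,0.137],0,0]

```text
time_s: 2.23
eef_pos: [0.4522, -0.1678, 0.2342]
tool_rot: [-0.004, 0.78, 0.625, -0.002]
force: [-0.3, -0.0, -0.8]
opening: -0.0
```

```bash
python3 w.py 70 -5 238; cat > pic.py <<'E'
import sys,cv2
from h import *
n=sys.argv[1]
a=vision.get_image("scene")[:,:,::-1];b=vision.get_image("top")[:,:,::-1]
A=cv2.resize(a[120:240,205:305],(500,600),interpolation=cv2.INTER_CUBIC)
B=cv2.resize(b[160:260,350:400] if 0 else b[150:250,350:400],(300,600),interpolation=cv2.INTER_CUBIC)
cv2.imwrite(f"pics/{n}.png",np.hstack([A,B]))
E
python3 pic.py c3
```

```text
t 2.2333 TCP stand mm [-11.9  -6.8 234.2] yaw err deg -0.22 tilt [ 0.002 -0.008 -1.   ] F [-0.3 -0.  -0.8] q [-0.49 -0.04  0.09  1.71 -0.    1.3 ] op -0.0
shift units [ 0.004  0.136 -0.007]
```

View pics/c3.png

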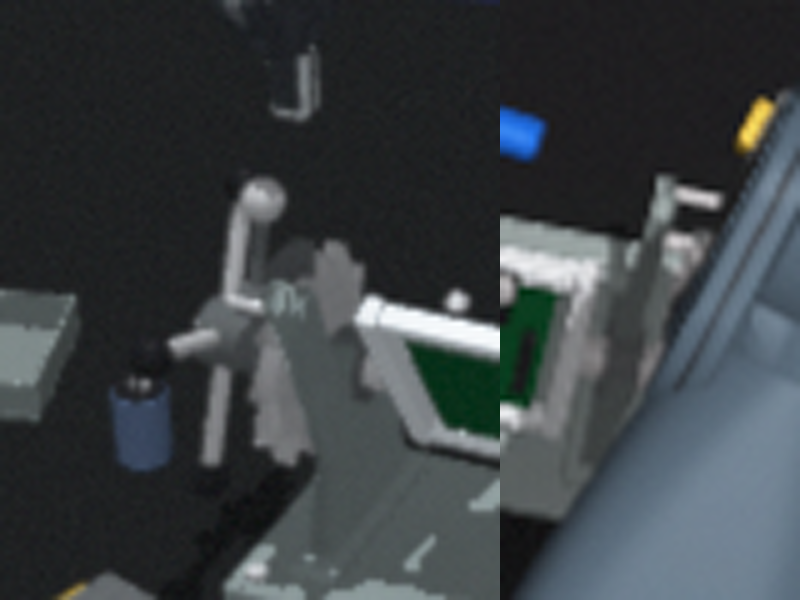

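```bash
python3 - <<'E'
from h import *
o=r.get_obs();e=np.array(o["eef_pos"]);print(e,proj("scene",e),proj("scene",e+[0,0,.02]))
E
```

```text
[ 0.45365352 -0.1688001   0.23806035] [264.3703064  152.85106514] [264.04335042 146.35633887]
```

```bash
python3 - <<'E'
from h import *
import cv2
a=vision.get_image("scene")[:,:,::-1][110:180,220:310]
cv2.imwrite("pics/c4.png",cv2.resize(np.clip(a.astype(float)*3,0,255).astype(np.uint8),(720,560),interpolation=cv2.INTER_CUBIC))
E
python3 w.py
```

```text
t 2.3833 TCP stand mm [ -9.5  -7.8 239.3] yaw err deg -0.2 tilt [-0.  0. -1.] F [-0.1  0.5  0.6] q [-0.49 -0.04  0.1   1.71 -0.    1.3 ] op -0.0
```

View pics/c4.png

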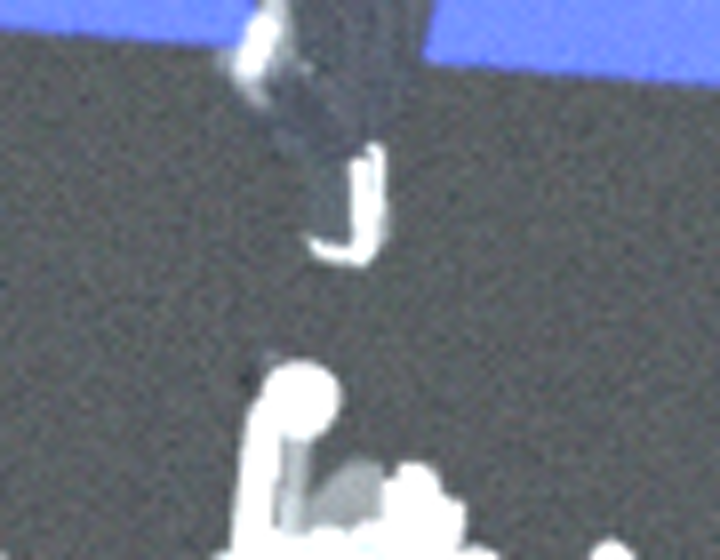

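```bash
python3 - <<'E'
from h import *
import cv2
print(proj("scene",[.4523,-.1823,.3204]),proj("scene",[.19,-.4888,.1936]),proj("top",[.19,-.4888,.1936]))
a=np.load("pics/scene0.npy")[:,:,::-1][60:130,140:230]
b=np.load("pics/top0.npy")[:,:,::-1]
cv2.imwrite("pics/c5.png",cv2.resize(np.clip(a.astype(float)*2,0,255).astype(np.uint8),(720,560),interpolation=cv2.INTER_CUBIC))
E
```

```text
[258.19617795 124.77644213] [191.81840629 120.16819961] [491.40941172 296.38788667]
```

View pics/c5.png

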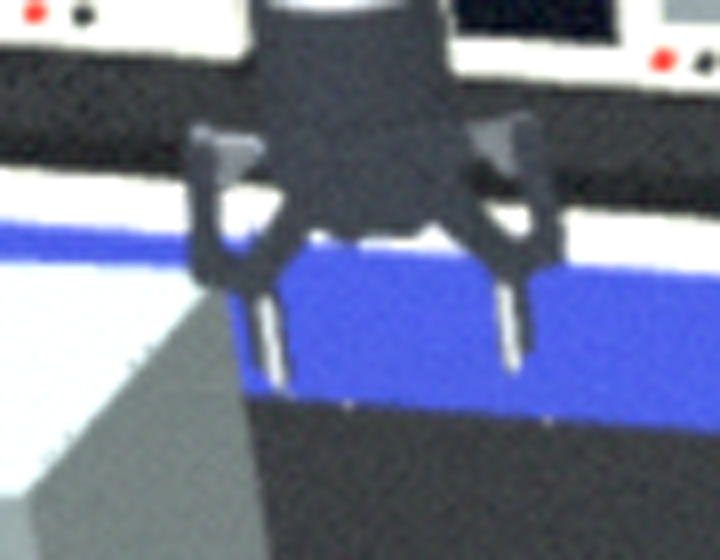

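```bash
python3 - <<'E'
from h import *
import cv2
A=[]
for n,box in(("scene",(290,390,120,180)),("top",(280,380,270,400))):
    im=(np.load(f"pics/{n}0.npy")[:,:,::-1]*1.0)
    im=np.clip(im*1.7,0,255).astype(np.uint8)
    for X,c in (((0,0,0),(0,0,255)),((.1,0,0),(0,255,0)),((0,.1,0),(255,255,0)),((0,0,.1),(0,255,255))):
        u=proj(n,X);print(n,X,u.round(1));cv2.circle(im,tuple(np.round(u).astype(int)),1,c,-1)
    x0,x1,y0,y1=box;s=4;A.append(cv2.resize(im[y0:y1,x0:x1],None,fx=3.9,fy=3.9,interpolation=cv2.INTER_NEAREST))
h=max(a.shape[0] for a in A);A=[np.vstack([a,np.zeros((h-a.shape[0],a.shape[1],3),np.uint8)]) for a in A]
cv2.imwrite("pics/c6.png",np.hstack(A))
E
```

```text
scene (0, 0, 0) [340.6 157.6]
scene (0.1, 0, 0) [337.4 170.6]
scene (0, 0.1, 0) [367. 160.]
scene (0, 0, 0.1) [341.8 133.6]
top (0, 0, 0) [332.6 350.6]
top (0.1, 0, 0) [331.9 320.8]
top (0, 0.1, 0) [303.6 351.1]
top (0, 0, 0.1) [332.6 357. ]
```

View pics/c6.png

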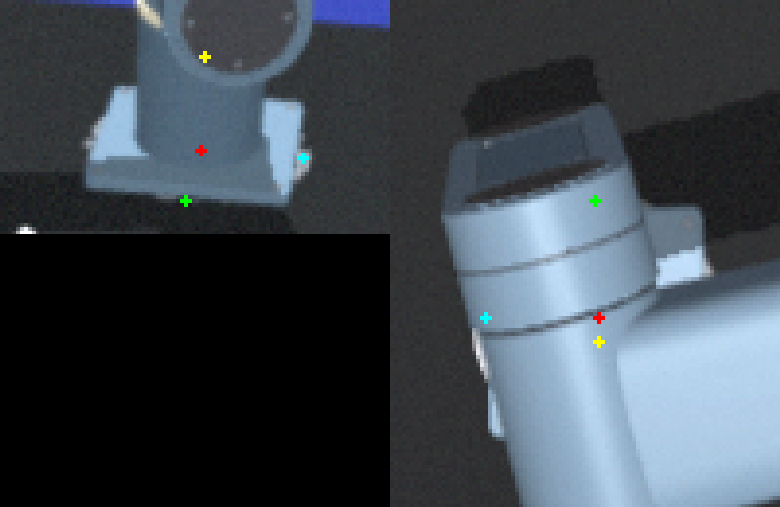

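```bash
python3 - <<'E'
from h import *
import cv2
im=np.clip(np.load("pics/top0.npy")[:,:,::-1]*2.5,0,255).astype(np.uint8)
cv2.imwrite("pics/c7.png",cv2.resize(im[265:345,450:550],(750,600),interpolation=cv2.INTER_CUBIC))
R=.0427
for s in(-1,1):
    e=np.array([.1896,-.4888,.1936+.013])+s*.0427*np.array([np.cos(.3698-np.pi/2),np.sin(.3698-np.pi/2),0])
    for dz in(0,.035): print(s,dz,proj("top",e+[0,0,dz]),proj("scene",e+[0,0,dz]))
E
```

```text
-1 0 [479.93349781 302.38781461] [204.42688692 115.63396899]
-1 0.035 [483.71791318 303.5945927 ] [203.22884197 105.81089568]
1 0 [505.83836202 291.42694059] [178.17133442 117.40955667]
1 0.035 [510.28420537 292.3498732 ] [176.63960457 107.50720368]
```

View pics/c7.png

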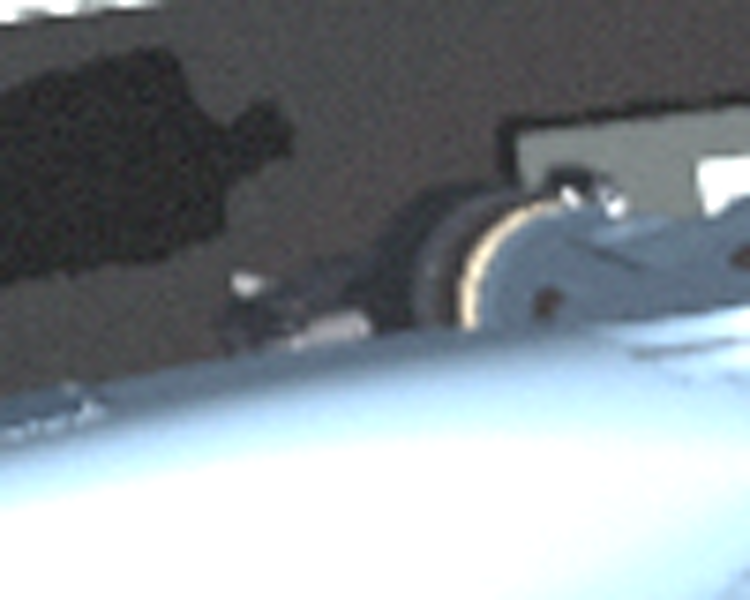

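The two views agree that the fingertips appear about 30 to 35 mm above the reported TCP. I'll check this with a gentle partial push at this height.

Emit:
jog_arm:
  rows:
    - [[0,0.015,0],0,0]
    - [[0,0.03,0],0,0]
    - [[0,0.045,0],0,0]
    - [[0,0.06,0],0,0]
    - [[0,0.066,0],0,0]

```text
time_s: 2.8
eef_pos: [0.4948, -0.1781, 0.2385]
tool_rot: [0.0, 0.78, 0.626, 0.0]
force: [-1.2, 0.7, -0.4]
opening: 0.0002
```

```bash
python3 w.py; python3 - <<'E'
from h import *
import cv2
a=vision.get_image("scene")[:,:,::-1][110:180,220:310]
cv2.imwrite("pics/c8.png",cv2.resize(np.clip(a.astype(float)*2.,0,255).astype(np.uint8),(720,560),interpolation=cv2.INTER_CUBIC))
E
```

```text
t 2.8 TCP stand mm [ 31.9  -7.8 238.5] yaw err deg -0.12 tilt [-0.     0.001 -1.   ] F [-1.2  0.7 -0.4] q [-0.47  0.07  0.2   1.71  0.    1.32] op 0.0
```

View pics/c8.png

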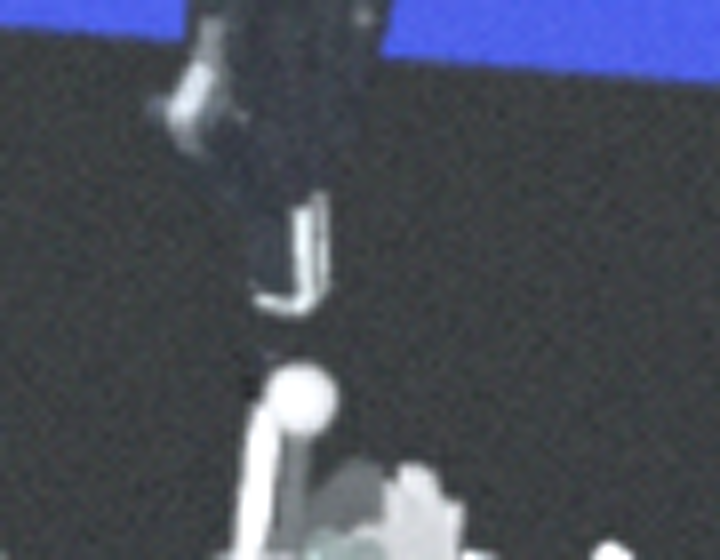

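```bash
python3 - <<'E'
from h import *
e=np.array(r.get_obs()["eef_pos"])
for dz in(0,.02,.03,.04):
  for dx in (0,-.014,.014): print(dz,dx,proj("scene",S(np.load('p.npy')*[0,0,1],(dx,0,0))+e+[0,0,dz]).round(1))
E
```

```text
0 0 [257.2 159.5]
0 -0.014 [259.6 157.2]
0 0.014 [254.8 161.8]
0.02 0 [256.8 152.9]
0.02 -0.014 [259.2 150.7]
0.02 0.014 [254.3 155.2]
0.03 0 [256.6 149.6]
0.03 -0.014 [259.  147.3]
0.03 0.014 [254.1 151.8]
0.04 0 [256.4 146.2]
0.04 -0.014 [258.9 144. ]
0.04 0.014 [253.9 148.4]
```

Nothing was touched and the ball is still at crop (300,397), below the tip at (285,308). So the real tip is about 35 mm above the reported TCP. I back off, lower and retry.

Emit:
jog_arm:
  rows:
    - [[0,-0.04,0],0,0]
    - [[0,-0.075,0],0,0]
    - [[0,-0.075,0.025],0,0]
    - [[0,-0.075,0.05],0,0]
    - [[0,-0.075,0.05],0,0]

```text
time_s: 3.27
eef_pos: [0.4475, -0.167, 0.2059]
tool_rot: [-0.002, 0.78, 0.626, -0.001]
force: [-0.2, -0.3, -1.1]
opening: -0.0001
```

Emit:
jog_arm:
  rows:
    - [[0,0.015,0],0,0]
    - [[0,0.03,0],0,0]
    - [[0,0.045,0],0,0]
    - [[0,0.055,0],0,0]
    - [[0,0.06,0],0,0]

```text
time_s: 3.68
eef_pos: [0.4859, -0.1761, 0.2089]
tool_rot: [0.0, 0.78, 0.626, 0.0]
force: [-0.3, 0.7, -0.7]
opening: -0.0002
```

```bash
python3 w.py; python3 - <<'E'
from h import *
import cv2
a=vision.get_image("scene")[:,:,::-1][110:180,220:310]
cv2.imwrite("pics/c9.png",cv2.resize(np.clip(a.astype(float)*2.,0,255).astype(np.uint8),(720,560),interpolation=cv2.INTER_CUBIC))
E
```

```text
t 3.6833 TCP stand mm [ 22.8  -7.7 208.9] yaw err deg -0.1 tilt [-0.     0.001 -1.   ] F [-0.3  0.7 -0.7] q [-0.48  0.03  0.11  1.65  0.    1.31] op -0.0
```

View pics/c9.png

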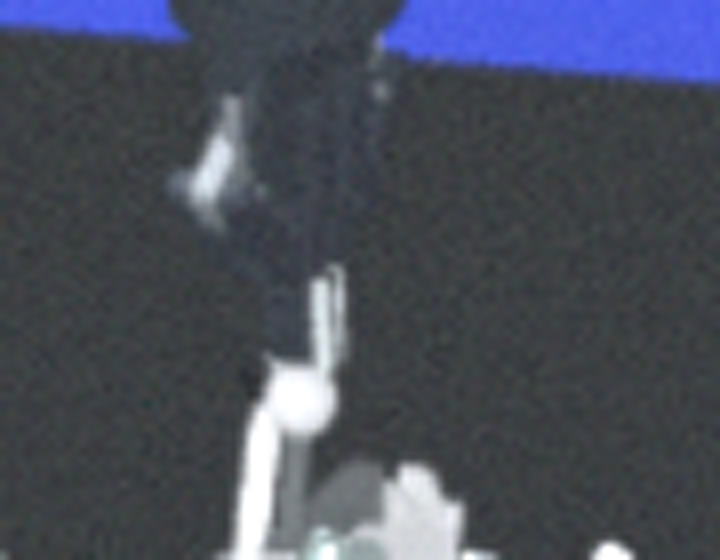

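Emit:
jog_arm:
  rows:
    - [[0,0.005,0],0,0]
    - [[0,0.01,0],0,0]
    - [[0,0.015,0],0,0]
    - [[0,0.02,0],0,0]
    - [[0,0.025,0],0,0]

```text
time_s: 4.15
eef_pos: [0.4992, -0.179, 0.2089]
tool_rot: [0.0, 0.78, 0.626, 0.0]
force: [-0.7, -0.0, 1.4]
opening: -0.0001
```

```bash
python3 w.py; python3 - <<'E'
from h import *
import cv2
a=vision.get_image("scene")[:,:,::-1][110:180,220:310]
cv2.imwrite("pics/c10.png",cv2.resize(np.clip(a.astype(float)*2.,0,255).astype(np.uint8),(720,560),interpolation=cv2.INTER_CUBIC))
E
```

```text
t 4.15 TCP stand mm [ 36.4  -7.7 208.9] yaw err deg -0.12 tilt [-0.     0.001 -1.   ] F [-0.7 -0.   1.4] q [-0.47  0.07  0.15  1.65  0.    1.32] op -0.0
```

View pics/c10.png

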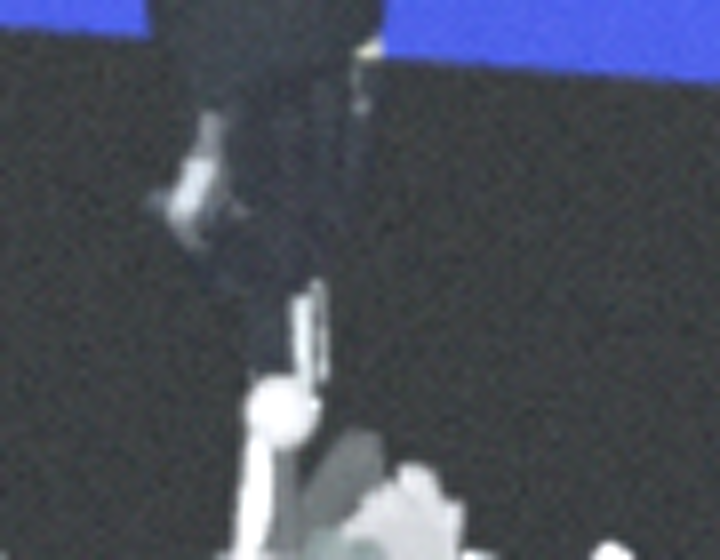

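Contact is made: the ball has moved to crop (282,411) and the pawl is lifting. I continue while lowering slightly.

Emit:
jog_arm:
  rows:
    - [[0,0.01,0.004],0,0]
    - [[0,0.02,0.008],0,0]
    - [[0,0.03,0.012],0,0]
    - [[0,0.04,0.014],0,0]
    - [[0,0.05,0.014],0,0]

```text
time_s: 4.62
eef_pos: [0.5286, -0.1852, 0.1991]
tool_rot: [-0.001, 0.78, 0.626, -0.0]
force: [0.7, -0.3, -1.2]
opening: 0.0002
```

Emit:
jog_arm:
  rows:
    - [[0,0.005,0],0,0]
    - [[0,0.01,0],0,0]
    - [[0,0.012,0],0,0]
    - [[0,0.012,0],0,0]
    - [[0,0.012,0],0,0]

```text
time_s: 5.03
eef_pos: [0.5352, -0.1869, 0.2004]
tool_rot: [0.0, 0.78, 0.626, 0.0]
force: [-0.8, -0.3, -0.0]
opening: -0.0001
```

```bash
python3 w.py; python3 pic.py c11
```

```text
t 5.0333 TCP stand mm [ 73.3  -7.7 200.4] yaw err deg -0.12 tilt [-0.  0. -1.] F [-0.8 -0.3 -0. ] q [-0.45  0.16  0.23  1.64 -0.    1.33] op -0.0
```

View pics/c11.png

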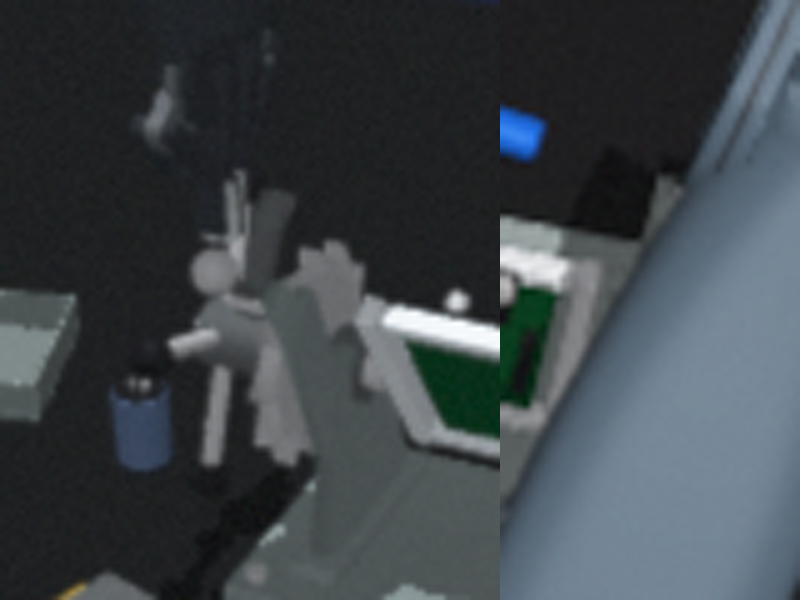

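```bash
python3 -c "
from h import *
p=np.load('p.npy');print(proj('scene',S(p,(.1,0,.233))),proj('scene',S(p,(.09,0,.241))))"; python3 w.py 60 -8 270
```

```text
[247.66352045 173.50664186] [249.32827266 169.03528884]
t 5.1333 TCP stand mm [ 73.2  -7.7 200.4] yaw err deg -0.12 tilt [-0.  0. -1.] F [ 0.1 -0.5 -0.7] q [-0.45  0.16  0.23  1.64  0.    1.33] op 0.0
shift units [-0.001 -0.022 -0.116]
```

Emit:
jog_arm:
  rows:
    - [[0,-0.005,-0.05],0,0]
    - [[0,-0.015,-0.116],0,0]
    - [[-0.02,-0.06,-0.116],0,0]
    - [[-0.04,-0.12,-0.116],0,0]
    - [[-0.06,-0.18,-0.116],0,0]

```text
time_s: 5.55
eef_pos: [0.4217, -0.1991, 0.2709]
tool_rot: [0.001, 0.779, 0.626, 0.0]
force: [0.2, -0.9, 1.3]
opening: -0.0001
```

```bash
python3 w.py -80 -58 163
```

```text
t 5.55 TCP stand mm [-35.  -44.  270.9] yaw err deg -0.04 tilt [-0.001  0.002 -1.   ] F [ 0.2 -0.9  1.3] q [-0.58 -0.07  0.13  1.77 -0.    1.2 ] op -0.0
shift units [-0.023 -0.075  0.18 ]
```

Emit:
jog_arm:
  rows:
    - [[-0.01,-0.04,0],0,0]
    - [[-0.023,-0.078,0],0,0]
    - [[-0.023,-0.078,0.03],0,0]
    - [[-0.023,-0.078,0.08],0,0]
    - [[-0.023,-0.078,0.13],0,0]

```text
time_s: 5.97
eef_pos: [0.3737, -0.2029, 0.1928]
tool_rot: [0.003, 0.78, 0.626, 0.001]
force: [-0.8, 0.1, 0.0]
opening: -0.0001
```

Emit:
jog_arm:
  rows:
    - [[0,0,0.03],0,0]
    - [[0,0,0.05],0,0]
    - [[0,0,0.05],0,0]
    - [[0,0,0.05],0,0]
    - [[0,0,0.05],0,0]

```text
time_s: 6.38
eef_pos: [0.3737, -0.2023, 0.163]
tool_rot: [0.001, 0.78, 0.626, 0.0]
force: [0.2, 0.1, 0.4]
opening: 0.0001
```

```bash
python3 w.py -60 -58 163; python3 pic.py c12;  python3 - <<'E'
from h import *
import cv2
a=vision.get_image("scene")[:,:,::-1][120:230,210:310]
cv2.imwrite("pics/c12.png",cv2.resize(np.clip(a.astype(float)*2.,0,255).astype(np.uint8),(545,600),interpolation=cv2.INTER_CUBIC))
p=np.load('p.npy');print(proj('scene',S(p,(-.033,-.054,.207))))
E
```

```text
t 6.3833 TCP stand mm [-81.1 -57.4 163. ] yaw err deg -0.12 tilt [-0.001  0.002 -1.   ] F [0.2 0.1 0.4] q [-0.65 -0.22 -0.21  1.57  0.    1.13] op 0.0
shift units [-0.001  0.035  0.   ]
[253.88457106 156.08629633]
```

View pics/c12.png

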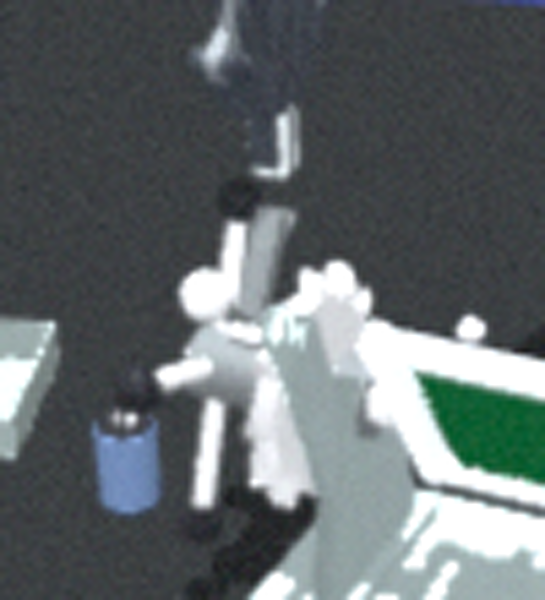

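Emit:
jog_arm:
  rows:
    - [[0,0.01,0],0,0]
    - [[0,0.02,0],0,0]
    - [[0,0.03,0],0,0]
    - [[0,0.04,0],0,0]
    - [[0,0.05,0],0,0]

```text
time_s: 6.95
eef_pos: [0.4017, -0.2085, 0.1622]
tool_rot: [-0.001, 0.78, 0.626, -0.001]
force: [-7.6, 1.5, 9.0]
opening: 0.0001
```

Emit:
jog_arm:
  rows:
    - [[0,0.01,0],0,0]
    - [[0,0.02,0],0,0]
    - [[0,0.03,0],0,0]
    - [[0,0.04,0],0,0]
    - [[0,0.048,0],0,0]

```text
time_s: 7.37
eef_pos: [0.4313, -0.2149, 0.1616]
tool_rot: [-0.0, 0.78, 0.626, -0.0]
force: [-2.1, -0.1, 2.4]
opening: -0.0001
```

Emit:
jog_arm:
  rows:
    - [[0,0.002,0],0,0]
    - [[0,0.004,0],0,0]
    - [[0,0.006,0],0,0]
    - [[0,0.007,0],0,0]
    - [[0,0.007,0],0,0]

```text
time_s: 7.78
eef_pos: [0.4348, -0.2156, 0.1617]
tool_rot: [-0.0, 0.78, 0.626, 0.0]
force: [-2.0, 0.7, 1.1]
opening: -0.0001
```

```bash
python3 w.py ; python3 - <<'E'
from h import *
import cv2
a=vision.get_image("scene")[:,:,::-1][120:230,210:310]
cv2.imwrite("pics/c13.png",cv2.resize(np.clip(a.astype(float)*2.,0,255).astype(np.uint8),(545,600),interpolation=cv2.INTER_CUBIC))
p=np.load('p.npy')
for k in(.3,.4,.45,.5,.55,.6):
    P=[S(p,(.088*np.sin(k-.384+j*np.pi/2),-.054,.125+.088*np.cos(k-.384+j*np.pi/2))) for j in(0,1,2)]
    print(k,[(((proj('scene',X)-[210,120])*[5.45,5.454])).round(0) for X in P])
E
```

```text
t 7.7833 TCP stand mm [-18.6 -57.2 161.7] yaw err deg -0.11 tilt [ 0.  0. -1.] F [-2.   0.7  1.1] q [-0.6  -0.06 -0.07  1.56  0.    1.19] op -0.0
0.3 [array([215., 209.]), array([135., 432.]), array([222., 503.])]
0.4 [array([207., 216.]), array([136., 447.]), array([230., 495.])]
0.45 [array([203., 220.]), array([137., 454.]), array([233., 490.])]
0.5 [array([199., 224.]), array([138., 461.]), array([237., 486.])]
0.55 [array([195., 229.]), array([139., 467.]), array([241., 481.])]
0.6 [array([191., 234.]), array([141., 473.]), array([244., 475.])]
```

View pics/c13.png

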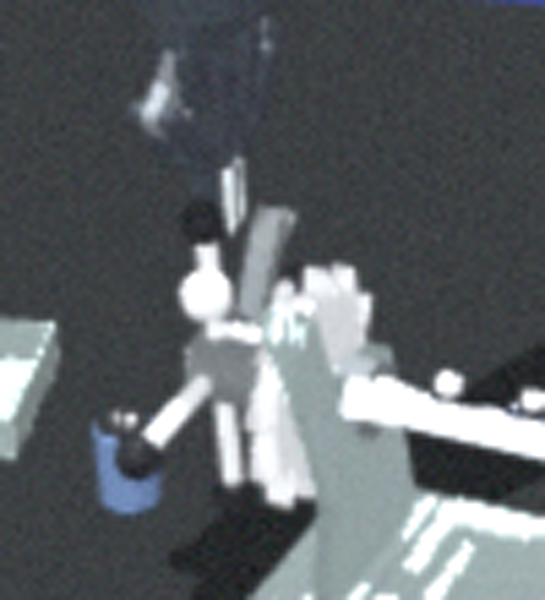

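The knobs at crop (201,219) and (138,457) give a wheel angle of about 0.46. The pawl is still laid back, with the ball at (206,293). I push another 4 mm.

Emit:
jog_arm:
  rows:
    - [[0,0.002,0],0,0]
    - [[0,0.004,0],0,0]
    - [[0,0.006,0],0,0]
    - [[0,0.007,0],0,0]
    - [[0,0.007,0],0,0]

```text
time_s: 8.25
eef_pos: [0.4391, -0.2166, 0.1618]
tool_rot: [0.0, 0.78, 0.626, 0.0]
force: [-1.1, 0.6, 1.0]
opening: 0.0003
```

Emit:
jog_arm:
  rows:
    - [[0,-0.015,0],0,0]
    - [[0,-0.03,0],0,0]
    - [[0,-0.045,0],0,0]
    - [[0,-0.06,0],0,0]
    - [[0,-0.06,-0.04],0,0]

```text
time_s: 8.67
eef_pos: [0.3979, -0.2052, 0.1794]
tool_rot: [-0.007, 0.78, 0.626, -0.002]
force: [0.4, -0.0, -1.0]
opening: 0.0002
```

```bash
python3 w.py ; python3 - <<'E'
from h import *
import cv2
a=vision.get_image("scene")[:,:,::-1][120:230,210:310]
cv2.imwrite("pics/c14.png",cv2.resize(np.clip(a.astype(float)*3.,0,255).astype(np.uint8),(545,600),interpolation=cv2.INTER_CUBIC))
E
```

```text
t 8.6667 TCP stand mm [-56.9 -55.  179.4] yaw err deg -0.14 tilt [ 0.006 -0.013 -1.   ] F [ 0.4 -0.  -1. ] q [-0.63 -0.14 -0.11  1.61 -0.    1.16] op 0.0
```

View pics/c14.png

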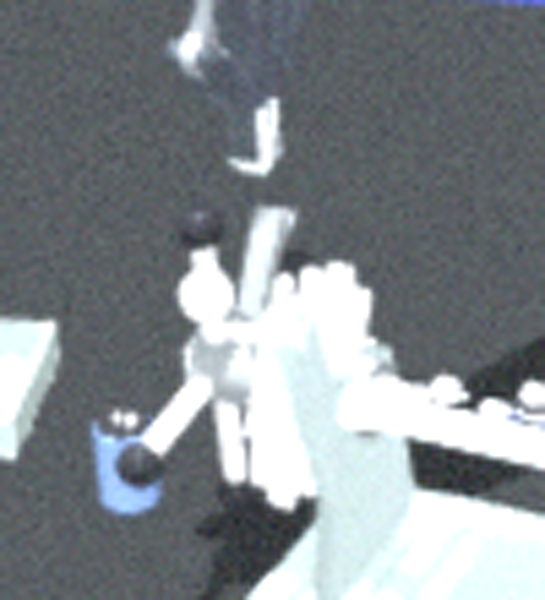

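Emit:
jog_arm:
  rows:
    - [[0,0,-0.06],0,0]
    - [[0,0,-0.12],0,0]
    - [[0,0,-0.16],0,0]
    - [[0,0,-0.16],0,0]
    - [[0.02,0.06,-0.16],0,0]

```text
time_s: 9.13
eef_pos: [0.4382, -0.2058, 0.2855]
tool_rot: [0.002, 0.781, 0.624, -0.0]
force: [1.7, -1.5, 1.1]
opening: 0.0
```

```bash
python3 w.py 148 -8 275
```

```text
t 9.1333 TCP stand mm [-17.4 -46.9 285.5] yaw err deg -0.36 tilt [-0.004  0.003 -1.   ] F [ 1.7 -1.5  1.1] q [-0.58 -0.02  0.21  1.8  -0.    1.22] op 0.0
shift units [0.067 0.275 0.018]
```

Emit:
jog_arm:
  rows:
    - [[0.015,0.06,0],0,0]
    - [[0.03,0.12,0],0,0]
    - [[0.045,0.18,0],0,0]
    - [[0.06,0.24,0],0,0]
    - [[0.065,0.275,0],0,0]

```text
time_s: 9.55
eef_pos: [0.614, -0.2016, 0.28]
tool_rot: [-0.0, 0.779, 0.627, 0.001]
force: [-0.1, 0.0, 0.2]
opening: -0.0
```

Emit:
jog_arm:
  rows:
    - [[0,0,0],0,0]
    - [[0,0,0.04],0,0]
    - [[0,0,0.08],0,0]
    - [[0,0,0.12],0,0]
    - [[0,0,0.13],0,0]

```text
time_s: 9.97
eef_pos: [0.6081, -0.2016, 0.1987]
tool_rot: [-0.004, 0.78, 0.626, -0.002]
force: [-0.7, -0.1, -1.1]
opening: 0.0001
```

```bash
python3 w.py 148 -8 191; python3 - <<'E'
from h import *
import cv2
a=vision.get_image("scene")[:,:,::-1][120:230,210:310]
cv2.imwrite("pics/c15.png",cv2.resize(np.clip(a.astype(float)*2.,0,255).astype(np.uint8),(545,600),interpolation=cv2.INTER_CUBIC))
E
```

```text
t 9.9667 TCP stand mm [147.7  -6.4 198.7] yaw err deg -0.13 tilt [ 0.002 -0.008 -1.   ] F [-0.7 -0.1 -1.1] q [-0.42  0.38  0.49  1.69  0.    1.36] op 0.0
shift units [-0.003  0.001  0.013]
```

View pics/c15.png

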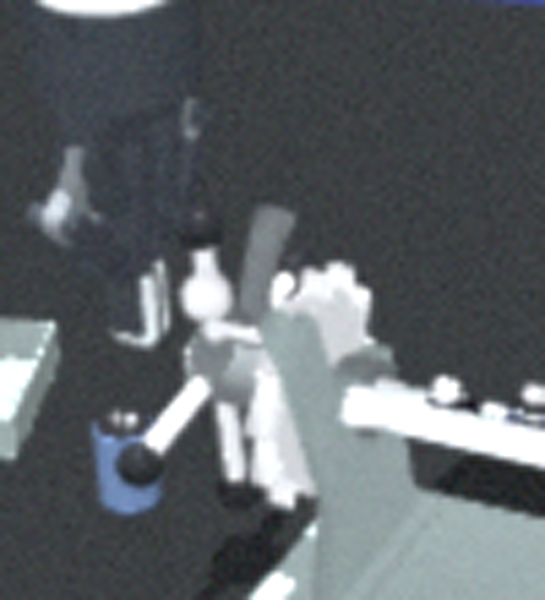

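Emit:
jog_arm:
  rows:
    - [[0,0,0.018],0,0]
    - [[0,-0.01,0.018],0,0]
    - [[0,-0.02,0.018],0,0]
    - [[0,-0.03,0.018],0,0]
    - [[0,-0.04,0.018],0,0]

```text
time_s: 10.43
eef_pos: [0.5874, -0.1975, 0.195]
tool_rot: [0.001, 0.78, 0.626, 0.001]
force: [0.2, -0.2, 0.7]
opening: -0.0001
```

Emit:
jog_arm:
  rows:
    - [[0,-0.01,0],0,0]
    - [[0,-0.02,0],0,0]
    - [[0,-0.03,0],0,0]
    - [[0,-0.04,0],0,0]
    - [[0,-0.045,0],0,0]

```text
time_s: 10.85
eef_pos: [0.5714, -0.1942, 0.2041]
tool_rot: [0.013, 0.78, 0.626, 0.009]
force: [13.9, -1.6, 20.7]
opening: -0.0002
```

```bash
python3 w.py; python3 - <<'E'
from h import *
import cv2
a=vision.get_image("scene")[:,:,::-1][120:230,210:310]
cv2.imwrite("pics/c16.png",cv2.resize(np.clip(a.astype(float)*2.,0,255).astype(np.uint8),(545,600),interpolation=cv2.INTER_CUBIC))
E
```

```text
t 10.85 TCP stand mm [110.2  -7.1 204.1] yaw err deg -0.09 tilt [-0.003  0.032 -0.999] F [13.9 -1.6 20.7] q [-0.44  0.22  0.31  1.63  0.    1.35] op -0.0
```

View pics/c16.png

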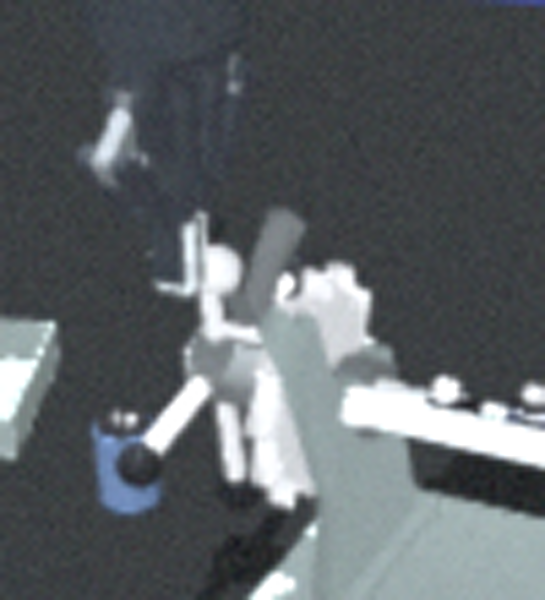

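Emit:
jog_arm:
  rows:
    - [[0,0.005,-0.015],0,0]
    - [[0,0.005,-0.025],0,0]
    - [[0,0.005,-0.025],0,0]
    - [[0,0.003,-0.025],0,0]
    - [[0,0,-0.025],0,0]

```text
time_s: 11.32
eef_pos: [0.5646, -0.1925, 0.2105]
tool_rot: [0.004, 0.78, 0.626, 0.003]
force: [6.8, -1.7, 9.6]
opening: -0.0004
```

```bash
python3 w.py; python3 - <<'E'
from h import *
import cv2
a=vision.get_image("scene")[:,:,::-1][120:230,210:310]
cv2.imwrite("pics/c17.png",cv2.resize(np.clip(a.astype(float)*2.,0,255).astype(np.uint8),(545,600),interpolation=cv2.INTER_CUBIC))
E
```

```text
t 11.3167 TCP stand mm [103.2  -6.9 210.5] yaw err deg -0.12 tilt [-0.001  0.01  -1.   ] F [ 6.8 -1.7  9.6] q [-0.44  0.23  0.33  1.66  0.    1.35] op -0.0
```

View pics/c17.png

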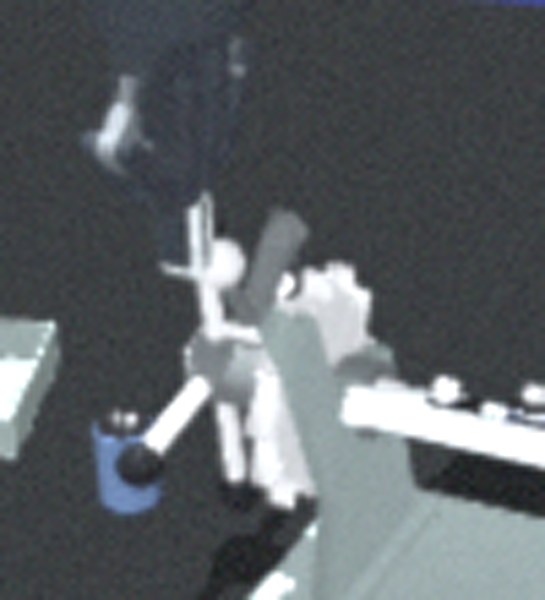

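Emit:
jog_arm:
  rows:
    - [[0,-0.006,-0.008],0,0]
    - [[0,-0.012,-0.012],0,0]
    - [[0,-0.018,-0.016],0,0]
    - [[0,-0.024,-0.018],0,0]
    - [[0,-0.03,-0.018],0,0]

```text
time_s: 11.78
eef_pos: [0.5434, -0.1877, 0.2193]
tool_rot: [0.0, 0.78, 0.626, 0.0]
force: [1.6, -0.8, 8.5]
opening: 0.0
```

```bash
python3 w.py; python3 - <<'E'
from h import *
import cv2
a=vision.get_image("scene")[:,:,::-1][120:230,210:310]
cv2.imwrite("pics/c18.png",cv2.resize(np.clip(a.astype(float)*2.,0,255).astype(np.uint8),(545,600),interpolation=cv2.INTER_CUBIC))
E
```

```text
t 11.7833 TCP stand mm [ 81.4  -6.7 219.3] yaw err deg -0.12 tilt [-0.     0.001 -1.   ] F [ 1.6 -0.8  8.5] q [-0.45  0.19  0.3   1.68 -0.    1.34] op 0.0
```

View pics/c18.png

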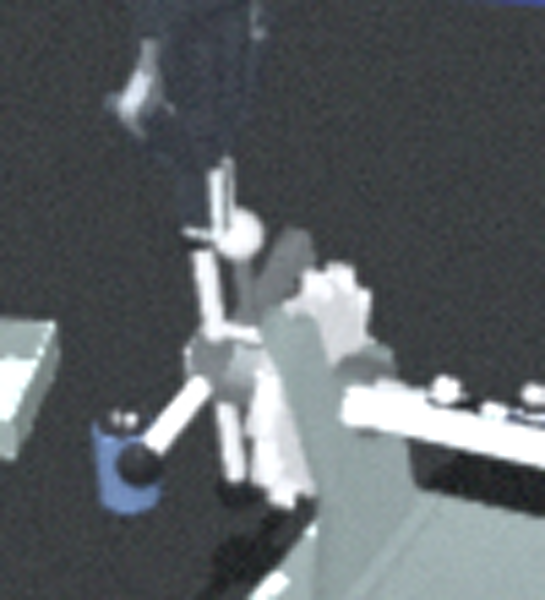

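```bash
python3 -c "
from h import *
p=np.load('p.npy')
for t in np.arange(0,1.1,.1):
  a=np.pi/2+.2537-t;print(round(t,1),((proj('scene',S(p,(.06+.056*np.cos(a),0,.193+.056*np.sin(a))))-[210,120])*5.45).round(0), round(60+56*np.cos(a)),round(193+56*np.sin(a)))"
```

```text
0.0 [257. 215.] 46 247
0.1 [252. 218.] 51 248
0.2 [246. 222.] 57 249
0.3 [241. 227.] 63 249
0.4 [235. 233.] 68 248
0.5 [230. 240.] 74 247
0.6 [225. 248.] 79 246
0.7 [220. 257.] 84 244
0.8 [215. 267.] 89 241
0.9 [211. 277.] 94 238
1.0 [207. 288.] 98 234
```

The ball at crop (240,233) means a pawl angle of about 0.35, with the fingertip resting on its upper side. I lift the finger off so the pawl can fall.

Emit:
jog_arm:
  rows:
    - [[0,0,-0.015],0,0]
    - [[0,0,-0.03],0,0]
    - [[0,0,-0.045],0,0]
    - [[0,0.02,-0.06],0,0]
    - [[0,0.04,-0.07],0,0]

```text
time_s: 12.25
eef_pos: [0.5669, -0.1926, 0.2621]
tool_rot: [-0.0, 0.78, 0.626, -0.0]
force: [0.5, 0.2, 1.3]
opening: -0.0001
```

```bash
python3 w.py; python3 - <<'E'
from h import *
import cv2
a=vision.get_image("scene")[:,:,::-1][120:230,210:310]
cv2.imwrite("pics/c19.png",cv2.resize(np.clip(a.astype(float)*2.,0,255).astype(np.uint8),(545,600),interpolation=cv2.INTER_CUBIC))
E
```

```text
t 12.25 TCP stand mm [105.4  -6.5 262.1] yaw err deg -0.13 tilt [ 0. -0. -1.] F [0.5 0.2 1.3] q [-0.44  0.28  0.5   1.79 -0.    1.35] op -0.0
```

View pics/c19.png

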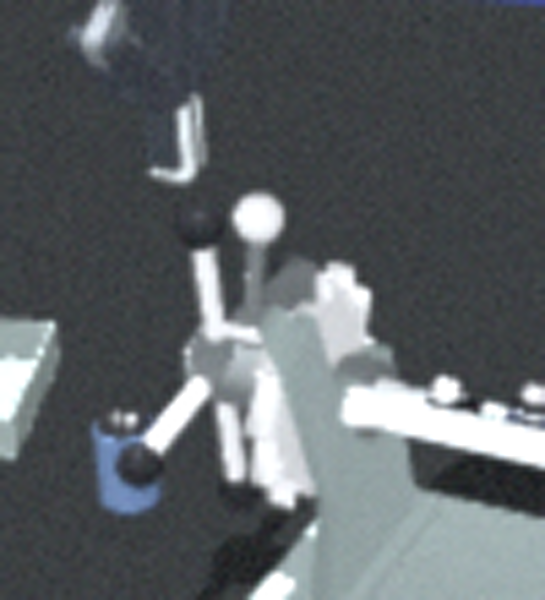

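Emit:
jog_arm:
  rows:
    - [[0,0.0,-0.06],0,0]
    - [[-0.06,0.0,-0.07],0,0]
    - [[-0.12,0,-0.07],0,0]
    - [[-0.18,0,-0.07],0,0]
    - [[-0.24,0,-0.07],0,0]

```text
time_s: 12.72
eef_pos: [0.5353, -0.3341, 0.3028]
tool_rot: [-0.0, 0.78, 0.626, -0.0]
force: [0.7, -0.1, -0.6]
opening: -0.0004
```

```bash
python3 w.py; python3 - <<'E'
from h import *
import cv2
a=vision.get_image("scene");b=vision.get_image("top")
a0=np.load("pics/scene0.npy")
def bal(im):
    g=cv2.GaussianBlur(im[148:172,244:270].mean(2).astype(np.float32),(0,0),.8)
    g=cv2.resize(g,None,fx=8,fy=8,interpolation=cv2.INTER_CUBIC)
    c=cv2.HoughCircles(np.clip(g,0,255).astype(np.uint8),cv2.HOUGH_GRADIENT_ALT,1,20,param1=60,param2=.3,minRadius=24,maxRadius=48)
    return None if c is None else (c[0]/8+[[244,148,0]]).round(2)
print(bal(a0),bal(a))
crop=lambda im:cv2.resize(np.clip(im[145:195,235:285,::-1]*1.8,0,255).astype(np.uint8),(400,400),interpolation=cv2.INTER_CUBIC)
cv2.imwrite("pics/c20.png",np.hstack([crop(a0),crop(a)]))
cv2.imwrite("pics/c21.png",cv2.resize(b[:,:,::-1],(800,500)))
E
```

```text
t 12.7167 TCP stand mm [ 104.9 -151.5  302.8] yaw err deg -0.05 tilt [ 0.    -0.001 -1.   ] F [ 0.7 -0.1 -0.6] q [-0.66  0.43  0.77  1.92 -0.    1.12] op -0.0
[[257.5  159.12   4.23]] [[257.38 159.12   3.82]]
```

View pics/c20.png

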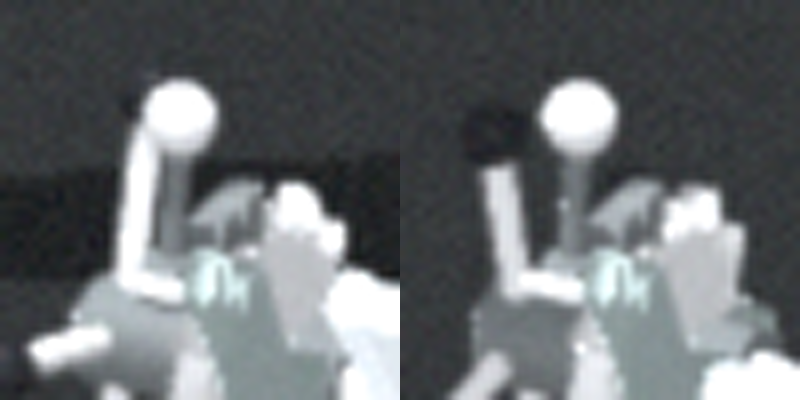

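View pics/c21.png

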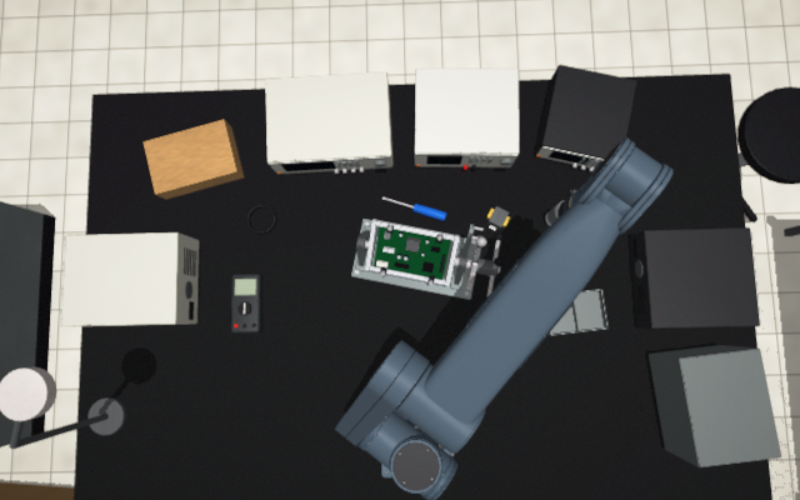

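```bash
python3 -c "
from cell import job
print(job.close_job())"
```

```text
the job is handed in; nothing more can be done
None
```

I handed the job in at about 12.8 s of the 54 s. By my last pictures the wheel is one notch back and the pawl is down in the next gap, but closing the job gave no verdict.

- **What I did:** With the shut fingertips I pushed the ball lever over onto its stop. The ball's pixel position matched the laid-back pose within 1 px. Then I pushed the top knob until the wheel was one notch back, pushed the lever back, and lifted clear so the pawl dropped.
- **Last checks:**
  - The knob positions give a wheel angle of about 0.51 to 0.53 rad.
  - The ball is back within 0.15 px of where it started, so the pawl angle is within about 0.02 rad of its starting (seated) value.
  - The last top view shows no bystander visibly moved, judged by eye only. The arm partly covers the spray can and the tray, and the capacitor can was checked only in the scene view.
  - The tool force is about zero, and the arm stands well clear.
- **What disagreed:**
  - The real fingertips sat about 35 mm above the reported TCP in the images. A test push at the reported height passed over the ball, and I corrected for this from then on.
  - On the lever's return, the finger stuck to the rising ball and the force reached about 25 N on the tool, right at the limit for an unmoving lever. I eased it by raising the finger. I do not know whether the lever was still moving at that moment.

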